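# Ink bottles from drip cups to the printer rack, in order

### The job

Move the four ink bottles from their coloured drip cups into the pale wood rack, one bottle in each well, keeping their order: the bottle that stands leftmost as seen from the robot (the +y end of the row) goes into the well next to the orange end block, the following one into the next well, and so on to the rightmost, which goes next to the grey block. Keep the bottles upright, set them down in the wells rather than dropping them, and leave each standing flat near the middle of its well.

Things in the scene. Friction and masses are not known exactly. Their poses are not given: they have to be found in the camera images.
- cyan_mid (a point): centre (39 mm above its foot) of the cyan ink bottle: a round upright bottle with cyan body, shoulder and cap, a white label band near its foot and a white 14 mm dot on the cap; body 36 mm in diameter up to 56 mm, cap 25 mm in diameter, 78 mm tall in all, 0.05 to 0.10 kg; z axis up through the cap. It stands in the cup of its own colour.
- magenta_mid (a point): centre (39 mm above its foot) of the magenta ink bottle: a round upright bottle with magenta body, shoulder and cap, a white label band near its foot and a white 14 mm dot on the cap; body 36 mm in diameter up to 56 mm, cap 25 mm in diameter, 78 mm tall in all, 0.05 to 0.10 kg; z axis up through the cap. It stands in the cup of its own colour.
- yellow_mid (a point): centre (39 mm above its foot) of the yellow ink bottle: a round upright bottle with yellow body, shoulder and cap, a white label band near its foot and a white 14 mm dot on the cap; body 36 mm in diameter up to 56 mm, cap 25 mm in diameter, 78 mm tall in all, 0.05 to 0.10 kg; z axis up through the cap. It stands in the cup of its own colour.
- black_mid (a point): centre (39 mm above its foot) of the black ink bottle: a round upright bottle with black body, shoulder and cap, a white label band near its foot and a white 14 mm dot on the cap; body 36 mm in diameter up to 56 mm, cap 25 mm in diameter, 78 mm tall in all, 0.05 to 0.10 kg; z axis up through the cap. It stands in the cup of its own colour.
- cyan_cup: cyan drip cup: a fixed, shallow square open tray 56 x 56 mm, 12 mm high, walls 3 mm, floor 4 mm thick. Origin at the centre of its underside, which lies 6 mm above the desk on a dark walnut tray (72 x 268 x 6 mm). z up, y along the row of the four cups towards the left end as seen from the robot (+y), x across the row. The cups stand 62 mm apart in an order that changes from start to start.
- magenta_cup: magenta drip cup: a fixed, shallow square open tray 56 x 56 mm, 12 mm high, walls 3 mm, floor 4 mm thick. Origin at the centre of its underside, which lies 6 mm above the desk on a dark walnut tray (72 x 268 x 6 mm). z up, y along the row of the four cups towards the left end as seen from the robot (+y), x across the row. The cups stand 62 mm apart in an order that changes from start to start.
- yellow_cup: yellow drip cup: a fixed, shallow square open tray 56 x 56 mm, 12 mm high, walls 3 mm, floor 4 mm thick. Origin at the centre of its underside, which lies 6 mm above the desk on a dark walnut tray (72 x 268 x 6 mm). z up, y along the row of the four cups towards the left end as seen from the robot (+y), x across the row. The cups stand 62 mm apart in an order that changes from start to start.
- black_cup: black drip cup: a fixed, shallow square open tray 56 x 56 mm, 12 mm high, walls 3 mm, floor 4 mm thick. Origin at the centre of its underside, which lies 6 mm above the desk on a dark walnut tray (72 x 268 x 6 mm). z up, y along the row of the four cups towards the left end as seen from the robot (+y), x across the row. The cups stand 62 mm apart in an order that changes from start to start.
- rack: pale wood bottle rack, fixed to the desk: a base 66 x 318 mm, 8 mm thick, with four square wells in a row along its y axis, centred at y = -90, -30, +30, +90 mm (x = 0). Each well is 56 x 56 mm inside; its floor is 8 mm above the desk, its 4 mm thick walls end 20 mm above the desk. Origin at the centre of the underside, x across the row, y along it, z up. Beyond the wells, at y = -141 and +141 mm, are an orange and a grey end block.
- orange_block: orange end block on the rack, fixed, 56 x 30 x 22 mm (its 30 mm along the rack's row); it sits on the rack's base at one end of the row, at either +141 or -141 mm along the rack's y (which end changes; a grey block of the same size is at the other). Origin at the centre of its underside, 8 mm above the desk. The centre of the nearest well is 51 mm from it, the next ones 111, 171 and 231 mm.
There are look-alikes about, which are no part of the job. What is shaped like the part that bears black_mid but green or purple is not meant. What is shaped like the part that bears cyan_mid but green is not meant.

How it is judged:
By the outcome, as a careful person would: the job done as asked, in the order asked, and still so for the second after the job is handed in, with the robot touching nothing.
It also fails if it takes over 106 s, if anything falls off the work surface, if the arm or the gripper's body presses on something with over 40 N, if the wrist force passes 120 N, or if a joint passes its speed limit or range.

### The arm

A 6-joint arm with a two-finger parallel gripper is mounted at the origin on the work surface. World frame = base frame: x ahead of the robot, y to its left, z up, the work surface at z = 0. Lengths are in m, angles in degrees, forces in N, time in s.
With the tool pointing down it reaches from about 0.375 to 0.9 m from the base axis. Payload 3.1 kg.
Tool frame: the origin (TCP) lies at the very end of the fingers, on their centre line; the grasp point (between the pads) lies 19 mm behind it; z points along the fingers, y is the line along which they close (so a half turn about z gives the same grasp; the last joint's range is limited). The gripper opens to 87 mm and grips with 3 to 60 N. Pads are 19 mm wide; open, the fingers measure 117 mm over their backs; the gripper's body (75 mm by 190 mm) begins 51 mm behind the grasp point.
Start: joints at [-85.514, 30.224, 82.088, -0, 67.689, -10.227], TCP at [0.159, -0.604, 0.223] pointing down, gripper open.
Joint ranges: [-176.69, 176.69], [-43.24, 126.21], [12.49, 139.97], [-82, 262], [0, 151.66], [-163.58, 163.58]. Speed limits (degrees/s): [159.86, 159.86, 180, 180, 180, 180].

### API

Orientations are given as a 3x3 rotation matrix whose columns are the frame's x, y, z axes.
In Python, from rig import bot gives the robot as it stands.
- The arm moves only by the tool move_arm, never from a script. Its argument "increments" is a list of rows, each an object with "xyz": the shift along the tool's x, y, z in mm, a list of three; "roll": the turn about the tool's z in rad; "grip": the opening in per cent of the stroke, from 0 (shut) to 100 (fully open). A call has 1 to 5 rows; each row shifts and turns the commanded pose from where the row before left it, along the tool's axes as they then stand; what a row does not reach is not made up. A row lasts 1/12 s, in which the tool goes at most 41.7 mm and 7.16 degrees, less where a joint would pass 70% of its speed; a pose out of reach is approached as far as the arm can. A call is refused whole if a number of a shift passes 41.7 or a number of a turn 0.125, either way. A call with a gripper value outside its range is refused whole. The fingers move at their own pace and stop on an object; the grip force is fixed at half the most. Time passes only in rows, so rows that do not move let the fingers close. It gives the time, the measured TCP pose, the force, the opening and the grip force at its end, in the units of the state.
- bot.read_state(): the state, without advancing time (a new reading comes with each control period).
- bot.capture(name): name is "scene" or "side" or "wrist"; returns (picture, depth): 384x512x3 uint8, red, green, blue; 384x512 float32, m along the optical axis (not along the pixel's ray), 0 where there is no reading.
- bot.camera_model(name): a dict with "intrinsics" (3x3 intrinsics, pixels), "D" ([k1, k2, p1, p2, k3] as OpenCV has them; the pictures are not rectified), "rvec" (rotation vector, rad) and "tvec" (3), from world to camera coordinates, as OpenCV has them; the wrist camera has in their place "tool_from_camera" (4x4, takes a point from camera to tool coordinates, whose origin is the TCP and whose axes are the flange's). Camera axes: x right, y down, z forward; pixel columns grow to the right and rows downward; lengths in m; the calibration is good to about 2 mm. A picture is of the moment at which its call begins: read the wrist's pose just before it. camera_model takes no time and is no camera call.
- bot.hand_in(): hands the job in; it is judged then, once.
Trained networks look in the newest picture that a camera, given by its name, has taken for a name from the list of things; names that differ only in an ending like _2 or _b are one class to them, and where a whole thing is asked for, a point or a joint stands for the part that bears it (a point fixed in the world has none). Each returns a list of dicts, best first, with "conf" (0 to 1); they miss things now and then, are a little off and sometimes report something else, mostly with a low value. They report only what shows in the picture. A call takes as long as a camera call. They do not tell look-alikes from the thing itself.
- bot.spot_in(label, camera): "at" ([x, y, z] in m, in the coordinates of the camera as it stood for that picture, good to about 4 mm: the middle of the surface that is visible of it).
- bot.trace(label, camera): "mask" (384x512 bool, what is visible of it).
The state is a dict: "time_s": time; "joint_positions": joint angles; "qvel": joint speeds; "tau": joint torques, N m; "position": TCP position; "tcp_rot": TCP orientation; "force": force on the tool from outside, world axes, zero at the start; "moment": the same for the moment, N m; "opening": opening from 0.0 (shut) to 1.0 (fully open); "grasp_force": force on a finger pad.
Only numpy, scipy, OpenCV 4.12 (cv2) and the standard library are available. Lean on these libraries where they do the work, as an engineer would, in place of code of your own. Each camera call takes 0.05 s, during which the arm holds its last target. There are 200 camera calls.

## Working session

There is one attempt and no reset: what is moved stays moved. The work goes in short steps, Python scripts to look and compute and a tool call to move; the robot and the scene stay as the last step left them, time stands still between calls to the robot, and variables do not carry over. Pictures are saved under pics/ and viewed, at most 14 in all, crops included, and the job is handed in when it is done.

Besides the shell and the picture viewer there is one more tool, called as a command line: name --argument value ..., lists and objects as JSON in quotes. move_arm: Moves the arm, as the interface text tells. Its arguments: {"type":"object","properties":{"increments":{"type":"array"}},"required":["increments"]}

```bash
mkdir -p pics
cat > h.py <<'E'
import numpy as np,cv2
from rig import bot
def cam2world(name,P,st=None):
    m=bot.camera_model(name);P=np.atleast_2d(P)
    if name=="wrist":
        T=np.array(m["tool_from_camera"]);q=P@T[:3,:3].T+T[:3,3]
        return q@np.array(st["tcp_rot"]).T+np.array(st["position"])
    R=cv2.Rodrigues(np.array(m["rvec"],float))[0]
    return (P-np.array(m["tvec"]).ravel())@R
def pts(name,d,mask,st=None):
    m=bot.camera_model(name);v,u=np.nonzero(mask&(d>0));z=d[v,u]
    n=cv2.undistortPoints(np.stack([u,v],1).astype(np.float64)[:,None],np.array(m["intrinsics"]),np.array(m["D"]))[:,0]
    return cam2world(name,np.c_[n*z[:,None],z],st),u,v
E
python3 - <<'E'
from h import *
s=bot.read_state();print(s["tcp_rot"],s["position"],s["opening"],s["time_s"])
L=["cyan_mid","magenta_mid","yellow_mid","black_mid","rack","orange_block"]
for c in["scene","side"]:
    p,d=bot.capture(c);cv2.imwrite(f"pics/{c}0.png",p[:,:,::-1]);np.savez(f"{c}0.npz",p=p,d=d)
    for l in L:
        for r in bot.trace(l,c):
            if r["conf"]<.2: continue
            q,u,v=pts(c,d,r["mask"])
            if len(q)<10: continue
            print(c,l,round(r["conf"],2),"px",int(u.mean()),int(v.mean()),len(u),np.round(np.median(q,0),3),"top",np.round(np.percentile(q[:,2],98),3))
E
```

```text
[[ 9.67215219e-01  2.53958033e-01 -1.93734594e-04]
 [ 2.53957862e-01 -9.67212942e-01  2.12831759e-03]
 [ 3.53120742e-04 -2.10774159e-03 -9.99997716e-01]] [ 0.15869736 -0.6037759   0.22156911] 0.9992893109104161 0.0
scene cyan_mid 0.84 px 351 300 1105 [0.564 0.319 0.06 ] top 0.089
scene cyan_mid 0.76 px 297 323 1116 [0.651 0.312 0.051] top 0.079
scene magenta_mid 0.8 px 309 248 761 [0.553 0.196 0.056] top 0.089
scene magenta_mid 0.3 px 255 189 340 [ 0.528 -0.055  0.027] top 0.03
scene yellow_mid 0.6 px 290 229 711 [0.555 0.138 0.055] top 0.088
scene black_mid 0.88 px 267 296 948 [0.665 0.249 0.051] top 0.079
scene black_mid 0.84 px 327 271 840 [0.561 0.257 0.061] top 0.089
scene black_mid 0.59 px 255 189 354 [ 0.527 -0.055  0.027] top 0.03
scene black_mid 0.57 px 389 265 906 [0.453 0.283 0.048] top 0.079
scene rack 0.61 px 221 172 1620 [ 0.559 -0.191  0.008] top 0.02
scene orange_block 0.62 px 256 188 385 [ 0.525 -0.056  0.025] top 0.03
side cyan_mid 0.76 px 141 302 655 [0.545 0.316 0.066] top 0.09
side cyan_mid 0.7 px 113 275 592 [0.634 0.307 0.054] top 0.08
side magenta_mid 0.63 px 193 260 567 [0.535 0.193 0.061] top 0.089
side yellow_mid 0.75 px 211 239 515 [0.54  0.135 0.062] top 0.089
side black_mid 0.97 px 200 325 555 [0.435 0.281 0.058] top 0.081
side black_mid 0.74 px 167 279 589 [0.543 0.253 0.064] top 0.09
side black_mid 0.58 px 133 249 544 [0.649 0.243 0.052] top 0.079
side rack 0.55 px 296 164 2171 [ 0.556 -0.192  0.008] top 0.021
side orange_block 0.69 px 276 198 438 [ 0.522 -0.057  0.028] top 0.032
```

View pics/scene0.png

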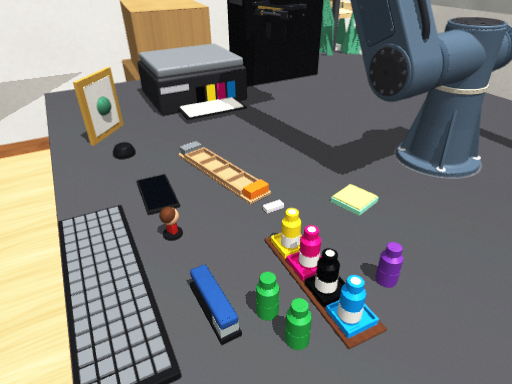

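View pics/side0.png

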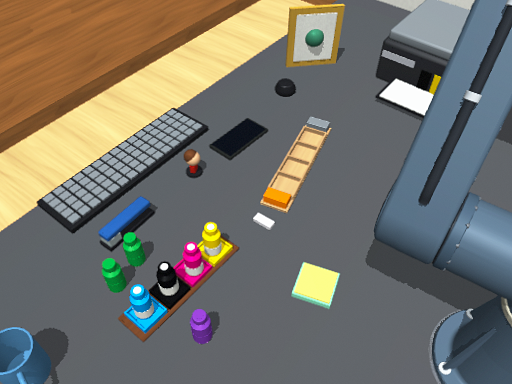

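The scene picture shows the cup row: yellow (291,230), magenta (310,248), black (327,272) and cyan (352,300). Look-alikes are the green bottles at (267,296) and (298,323), and the purple one at (389,265). They stand outside the cups, with tops at 0.079 instead of 0.089, so I reject them. From +y the order is cyan, black, magenta, yellow. The rack runs from (195,148) to (265,190), with orange at (256,188) on the +y end and grey at (191,147).

Run:
```python
from h import *
from scipy.optimize import least_squares
c0={"cyan":(.555,.318),"black":(.552,.256),"magenta":(.546,.195),"yellow":(.548,.136)}
for c in["scene","side"]:
    f=np.load(c+"0.npz");p,d=f["p"],f["d"]
    q,u,v=pts(c,d,d>0)
    B=[]
    for n,(x,y) in c0.items():
        near=(abs(q[:,0]-x)<.035)&(abs(q[:,1]-y)<.028)
        t=q[near&(q[:,2]>.083)&(q[:,2]<.095)]
        b=q[near&(q[:,2]>.022)&(q[:,2]<.062)]
        r=least_squares(lambda a:np.hypot(b[:,0]-a[0],b[:,1]-a[1])-.018,t.mean(0)[:2],loss="soft_l1",f_scale=.002)
        print(c,n,"top",np.round(t.mean(0),4),len(t),"fit",np.round(r.x,4),len(b),"rms",np.round(np.sqrt(np.mean(r.fun**2)),4));B.append(r.x)
    B=np.array(B);w=B[0]-B[3];print("row yaw of y axis",np.degrees(np.arctan2(-w[0],w[1])),np.linalg.norm(w)/3)
    # rack
    hs=cv2.cvtColor(p,cv2.COLOR_RGB2HSV)[v,u]
    reg=(q[:,0]>.45)&(q[:,0]<.7)&(q[:,1]>-.4)&(q[:,1]<-.03)
    o=reg&(hs[:,1]>200)&(hs[:,0]>5)&(hs[:,0]<18)&(q[:,2]>.026)&(q[:,2]<.035)
    a=reg&(q[:,2]>.016)&(q[:,2]<.04)
    g=reg&(hs[:,1]<90)&(q[:,2]>.026)&(q[:,2]<.035)
    print(c,"orange top",np.round(q[o].mean(0),4),o.sum(),"grey",np.round(q[g].mean(0),4),g.sum())
    print("above base rect",[np.round(k,4) for k in cv2.minAreaRect(q[a][:,:2].astype(np.float32))])
    w=reg&(q[:,2]>.017)&(q[:,2]<.023);print("wall mean",np.round(q[w].mean(0),4),w.sum())
    k=(q[:,2]>.1)&(q[:,0]>.3)&(q[:,0]<1.2)&(q[:,1]>-1)
    print("tall",np.round([q[k].min(0),q[k].max(0)],2) if k.any() else None)
p=np.load("scene0.npz")["p"][210:345,230:410,::-1]
cv2.imwrite("pics/crop.png",cv2.resize(p,None,fx=4,fy=4,interpolation=2))
```

```text
scene cyan top [0.5568 0.3119 0.0877] 214 fit [0.5548 0.3099] 451 rms 0.0006
scene black top [0.5544 0.2492 0.0875] 158 fit [0.5524 0.2468] 392 rms 0.0006
scene magenta top [0.5462 0.1876 0.0871] 130 fit [0.5444 0.185 ] 345 rms 0.0007
scene yellow top [0.5491 0.1291 0.087 ] 108 fit [0.5473 0.1267] 314 rms 0.0007
row yaw of y axis -2.3368626497615472 0.061125828302977914
scene orange top [ 0.5312 -0.0532  0.0277] 36 grey [ 0.5908 -0.3356  0.0282] 106
above base rect [array([ 0.5571, -0.2004]), array([0.0668, 0.314 ]), np.float64(13.8553)]
wall mean [ 0.5577 -0.1912  0.0191] 410
tall [[ 0.3  -0.95  0.1 ]
 [ 0.84 -0.53  0.19]]
side cyan top [0.5538 0.3112 0.088 ] 161 fit [0.5556 0.3107] 236 rms 0.0014
side black top [0.551  0.2478 0.0877] 131 fit [0.553  0.2462] 226 rms 0.0007
side magenta top [0.5429 0.1859 0.0874] 124 fit [0.5442 0.185 ] 215 rms 0.0015
side yellow top [0.5471 0.1289 0.0873] 110 fit [0.5484 0.1267] 195 rms 0.0009
row yaw of y axis -2.2392906072641496 0.061377052095035495
side orange top [ 0.5203 -0.0539  0.0279] 31 grey [ 0.5905 -0.3362  0.0289] 162
above base rect [array([ 0.5582, -0.1999]), array([0.0654, 0.3151]), np.float64(13.6775)]
wall mean [ 0.5568 -0.1993  0.0193] 493
tall [[ 0.4  -0.94  0.1 ]
 [ 0.84 -0.53  0.19]]
```

View pics/crop.png

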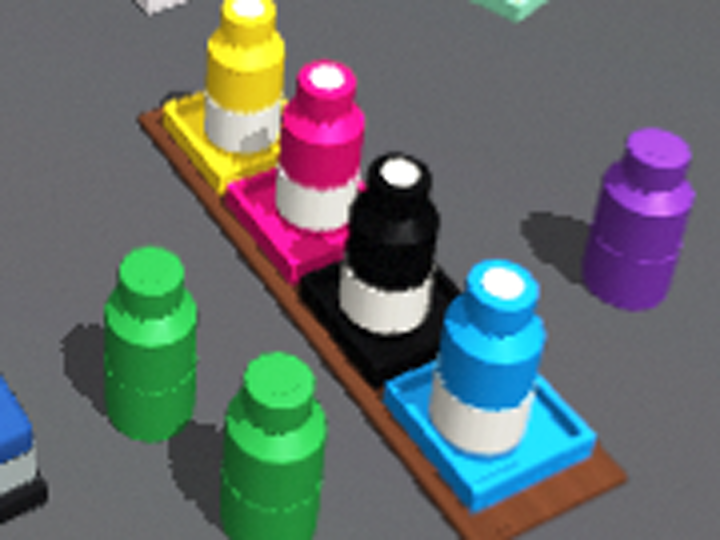

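The crop confirms four white-dotted, white-labelled bottles in their cups; the plain green and purple ones are look-alikes. I'll start moving: first towards the rack, then turn the tool to yaw 0, so that tool x is world y and tool y is world x.

move_arm --increments '[{"xyz": [33, -20, 0], "roll": 0, "grip": 100}, {"xyz": [33, -20, 0], "roll": 0, "grip": 100}, {"xyz": [33, -20, 0], "roll": 0, "grip": 100}, {"xyz": [33, -20, 0], "roll": 0, "grip": 100}, {"xyz": [33, -20, 0], "roll": 0, "grip": 100}]'

```text
time_s: 1.12
position: [0.2938, -0.4646, 0.2227]
tcp_rot: [[0.967, 0.253, 0.0], [0.253, -0.967, -0.0], [0.0, 0.0, -1.0]]
force: [0.9, -0.4, -0.7]
opening: 1.004
grasp_force: 0.0
```

move_arm --increments '[{"xyz": [33, -20, 0], "roll": 0, "grip": 100}, {"xyz": [33, -20, 0], "roll": 0, "grip": 100}, {"xyz": [33, -20, 0], "roll": 0, "grip": 100}, {"xyz": [33, -20, 0], "roll": 0, "grip": 100}, {"xyz": [33, -20, 0], "roll": 0, "grip": 100}]'

```text
time_s: 1.53
position: [0.4283, -0.3258, 0.2228]
tcp_rot: [[0.967, 0.254, 0.0], [0.254, -0.967, -0.0], [0.0, 0.001, -1.0]]
force: [0.1, -0.2, 0.1]
opening: 1.003
grasp_force: 0.0
```

move_arm --increments '[{"xyz": [33, -20, 0], "roll": 0, "grip": 100}, {"xyz": [33, -20, 0], "roll": 0, "grip": 100}, {"xyz": [0, 0, 0], "roll": -0.1195, "grip": 100}, {"xyz": [0, 0, 0], "roll": -0.1195, "grip": 100}, {"xyz": [0, 0, 0], "roll": -0.1195, "grip": 100}]'

```text
time_s: 1.95
position: [0.4816, -0.2707, 0.2226]
tcp_rot: [[0.812, 0.584, 0.0], [0.584, -0.812, -0.0], [-0.0, 0.0, -1.0]]
force: [0.0, -0.7, 0.1]
opening: 1.003
grasp_force: 0.0
```

move_arm --increments '[{"xyz": [0, 0, 0], "roll": -0.1195, "grip": 100}, {"xyz": [0, 0, 0], "roll": -0.1195, "grip": 100}, {"xyz": [0, 0, 0], "roll": -0.1195, "grip": 100}, {"xyz": [0, 0, 0], "roll": -0.1195, "grip": 100}, {"xyz": [0, 0, 0], "roll": -0.1195, "grip": 100}]'

```text
time_s: 2.37
position: [0.4809, -0.2718, 0.2227]
tcp_rot: [[0.345, 0.939, 0.0], [0.939, -0.345, -0.0], [-0.0, 0.0, -1.0]]
force: [-0.3, 0.0, -0.5]
opening: 1.002
grasp_force: 0.0
```

move_arm --increments '[{"xyz": [0, 0, 0], "roll": -0.1195, "grip": 100}, {"xyz": [0, 0, 0], "roll": -0.1195, "grip": 100}, {"xyz": [0, 0, 0], "roll": -0.1195, "grip": 100}, {"xyz": [0, 0, 0], "roll": 0, "grip": 100}]'

```text
time_s: 2.7
position: [0.4809, -0.2718, 0.2227]
tcp_rot: [[-0.003, 1.0, 0.0], [1.0, 0.003, -0.0], [-0.0, 0.0, -1.0]]
force: [-0.2, -0.4, 0.2]
opening: 1.001
grasp_force: 0.0
```

move_arm --increments '[{"xyz": [36.4, 4.75, 0], "roll": 0, "grip": 100}, {"xyz": [36.4, 4.75, 0], "roll": 0, "grip": 100}, {"xyz": [36.4, 4.75, 0], "roll": 0, "grip": 100}, {"xyz": [36.4, 4.75, 0], "roll": 0, "grip": 100}, {"xyz": [36.4, 4.75, 0], "roll": 0, "grip": 100}]'

```text
time_s: 3.12
position: [0.5045, -0.0883, 0.2227]
tcp_rot: [[0.004, 1.0, 0.001], [1.0, -0.004, -0.0], [-0.0, 0.001, -1.0]]
force: [0.8, 0.3, -0.4]
opening: 1.002
grasp_force: 0.0
```

move_arm --increments '[{"xyz": [36.4, 4.75, 0], "roll": 0, "grip": 100}, {"xyz": [36.4, 4.75, 0], "roll": 0, "grip": 100}, {"xyz": [36.4, 4.75, 0], "roll": 0, "grip": 100}, {"xyz": [36.4, 4.75, 0], "roll": 0, "grip": 100}, {"xyz": [36.4, 4.75, 0], "roll": 0, "grip": 100}]'

```text
time_s: 3.53
position: [0.5282, 0.0941, 0.2228]
tcp_rot: [[0.003, 1.0, 0.001], [1.0, -0.003, -0.0], [-0.0, 0.001, -1.0]]
force: [0.4, 0.1, 0.2]
opening: 1.002
grasp_force: 0.0
```

move_arm --increments '[{"xyz": [36.4, 4.75, 0], "roll": 0, "grip": 100}, {"xyz": [36.4, 4.75, 0], "roll": 0, "grip": 100}, {"xyz": [36.4, 4.75, 0], "roll": 0, "grip": 100}, {"xyz": [36.4, 4.75, 0], "roll": 0, "grip": 100}, {"xyz": [36.4, 4.75, 0], "roll": 0, "grip": 100}]'

```text
time_s: 3.95
position: [0.5518, 0.2762, 0.2227]
tcp_rot: [[0.003, 1.0, 0.0], [1.0, -0.003, -0.0], [-0.0, 0.0, -1.0]]
force: [0.4, 0.1, 0.3]
opening: 0.993
grasp_force: 0.0
```

move_arm --increments '[{"xyz": [36.4, 4.75, 0], "roll": 0, "grip": 100}, {"xyz": [0, 0, 0], "roll": 0, "grip": 100}, {"xyz": [0, 0, 30], "roll": 0, "grip": 100}, {"xyz": [0, 0, 30], "roll": 0, "grip": 100}, {"xyz": [0, 0, 0], "roll": 0, "grip": 100}]'

```text
time_s: 4.37
position: [0.5523, 0.3092, 0.1569]
tcp_rot: [[0.001, 1.0, -0.011], [1.0, -0.001, -0.004], [-0.004, -0.011, -1.0]]
force: [-0.8, -1.0, -1.3]
opening: 1.001
grasp_force: 0.0
```

Run:
```python
from h import *
s=bot.read_state();print(s["position"],s["joint_positions"])
p,d=bot.capture("wrist");cv2.imwrite("pics/w1.png",p[:,:,::-1])
q,u,v=pts("wrist",d,d>0,s)
for n,(x,y) in {"cyan":(.555,.311),"black":(.553,.247)}.items():
    k=(np.hypot(q[:,0]-x,q[:,1]-y)<.025)&(q[:,2]>.083)&(q[:,2]<.095)
    if k.sum()>9: print(n,np.round(q[k].mean(0),4),k.sum())
```

```text
[0.55227058 0.30918374 0.15694556] [ 1.91497031e+01  3.54257143e+01  8.38267370e+01 -1.93255595e-02
  6.14398108e+01  1.92422534e+01]
cyan [0.555  0.3103 0.0878] 870
black [0.5527 0.2426 0.0879] 376
```

View pics/w1.png

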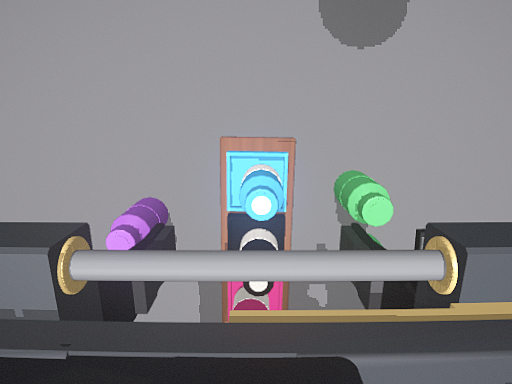

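The wrist view shows the cyan bottle at (261,205) centred between the open fingers, with green and purple clear of them. Its cap measures (0.555, 0.3103), which agrees with the fixed cameras. I'll descend and grip.

move_arm --increments '[{"xyz": [1, 2.5, 30], "roll": 0, "grip": 100}, {"xyz": [0, 0, 30], "roll": 0, "grip": 100}, {"xyz": [0, 0, 30], "roll": 0, "grip": 100}, {"xyz": [0, 0, 25], "roll": 0, "grip": 100}, {"xyz": [0, 0, 8], "roll": 0, "grip": 100}]'

```text
time_s: 4.83
position: [0.5581, 0.3107, 0.0377]
tcp_rot: [[0.002, 1.0, -0.004], [1.0, -0.002, -0.001], [-0.001, -0.004, -1.0]]
force: [-1.1, 0.1, -1.6]
opening: 1.002
grasp_force: 0.0
```

move_arm --increments '[{"xyz": [0, 0, 0], "roll": 0, "grip": 100}, {"xyz": [0, 0, 0], "roll": 0, "grip": 0}, {"xyz": [0, 0, 0], "roll": 0, "grip": 0}, {"xyz": [0, 0, 0], "roll": 0, "grip": 0}, {"xyz": [0, 0, 0], "roll": 0, "grip": 0}]'

```text
time_s: 5.25
position: [0.5602, 0.3121, 0.0415]
tcp_rot: [[-0.0, 1.0, 0.003], [1.0, 0.0, 0.001], [0.001, 0.003, -1.0]]
force: [-0.9, -0.6, 1.1]
opening: 0.781
grasp_force: 0.0
```

move_arm --increments '[{"xyz": [0, 0, 0], "roll": 0, "grip": 0}, {"xyz": [0, 0, 0], "roll": 0, "grip": 0}, {"xyz": [0, 0, 0], "roll": 0, "grip": 0}, {"xyz": [0, 0, 0], "roll": 0, "grip": 0}, {"xyz": [0, 0, 0], "roll": 0, "grip": 0}]'

```text
time_s: 5.67
position: [0.5579, 0.3116, 0.0395]
tcp_rot: [[-0.0, 1.0, -0.002], [1.0, 0.0, -0.0], [-0.0, -0.002, -1.0]]
force: [-2.9, -0.0, 1.9]
opening: 0.409
grasp_force: 30.4
```

move_arm --increments '[{"xyz": [0, 0, -15], "roll": 0, "grip": 0}, {"xyz": [0, 0, -30], "roll": 0, "grip": 0}, {"xyz": [0, 0, -35], "roll": 0, "grip": 0}, {"xyz": [0, 0, -25], "roll": 0, "grip": 0}, {"xyz": [0, 0, -5], "roll": 0, "grip": 0}]'

```text
time_s: 6.08
position: [0.5621, 0.3128, 0.1545]
tcp_rot: [[-0.001, 1.0, 0.009], [1.0, 0.001, 0.003], [0.003, 0.009, -1.0]]
force: [0.1, 0.2, 0.0]
opening: 0.406
grasp_force: 30.0
```

move_arm --increments '[{"xyz": [-15, -1.5, 0], "roll": 0, "grip": 0}, {"xyz": [-25, -1.5, 0], "roll": 0, "grip": 0}, {"xyz": [-31, -1.5, 0], "roll": 0, "grip": 0}, {"xyz": [-31, -1.5, 0], "roll": 0, "grip": 0}, {"xyz": [-31, -1.5, 0], "roll": 0, "grip": 0}]'

```text
time_s: 6.5
position: [0.5493, 0.1765, 0.1472]
tcp_rot: [[-0.001, 1.0, -0.005], [1.0, 0.001, -0.001], [-0.001, -0.005, -1.0]]
force: [-0.1, -0.5, -1.1]
opening: 0.401
grasp_force: 30.0
```

move_arm --increments '[{"xyz": [-31, -1.5, 0], "roll": 0, "grip": 0}, {"xyz": [-31, -1.5, 0], "roll": 0, "grip": 0}, {"xyz": [-31, -1.5, 0], "roll": 0, "grip": 0}, {"xyz": [-31, -1.5, 0], "roll": 0, "grip": 0}, {"xyz": [-31, -1.5, 0], "roll": 0, "grip": 0}]'

```text
time_s: 6.92
position: [0.5416, 0.0216, 0.1474]
tcp_rot: [[-0.0, 1.0, -0.005], [1.0, 0.0, 0.0], [0.0, -0.005, -1.0]]
force: [0.5, -1.3, -1.3]
opening: 0.404
grasp_force: 30.0
```

move_arm --increments '[{"xyz": [-31, -1.5, 0], "roll": 0, "grip": 0}, {"xyz": [-31, -1.5, 0], "roll": 0, "grip": 0}, {"xyz": [-31, -1.5, 0], "roll": 0, "grip": 0}, {"xyz": [-31, -1.5, 0], "roll": 0, "grip": 0}, {"xyz": [-12.5, -0.6, 0], "roll": 0, "grip": 0}]'

```text
time_s: 7.33
position: [0.5358, -0.1168, 0.1476]
tcp_rot: [[0.003, 1.0, -0.003], [1.0, -0.003, -0.0], [-0.0, -0.003, -1.0]]
force: [1.2, -0.3, -1.3]
opening: 0.4
grasp_force: 30.0
```

move_arm --increments '[{"xyz": [0, 0, 0], "roll": 0, "grip": 0}, {"xyz": [0, 0, 0], "roll": 0, "grip": 0}, {"xyz": [0, 0, 0], "roll": 0, "grip": 0}, {"xyz": [0, 0, 0], "roll": 0, "grip": 0}]'

```text
time_s: 7.67
position: [0.5369, -0.1113, 0.149]
tcp_rot: [[-0.002, 1.0, -0.002], [1.0, 0.002, 0.001], [0.001, -0.002, -1.0]]
force: [-0.8, -0.2, -2.2]
opening: 0.401
grasp_force: 30.0
```

Run:
```python
from h import *
s=bot.read_state();print(s["position"])
for c in ["scene","wrist"]:
    p,d=bot.capture(c);cv2.imwrite(f"pics/{c}2.png",p[:,:,::-1])
    x,y=s["position"][:2];q,u,v=pts(c,d,d>0,s)
    hs=cv2.cvtColor(p,cv2.COLOR_RGB2HSV)[v,u]
    k=(np.hypot(q[:,0]-x,q[:,1]-y)<.03)&(hs[:,1]>150)&(abs(hs[:,0].astype(int)-101)<12)
    b=q[k];print(c,np.round([b.min(0),b.max(0),b.mean(0)],4),k.sum())
```

```text
[ 0.53693439 -0.1112718   0.14897685]
scene [[ 0.5188 -0.1206  0.1188]
 [ 0.5559 -0.0924  0.1973]
 [ 0.5407 -0.1008  0.17  ]] 312
wrist [[ 0.5204 -0.1228  0.1505]
 [ 0.5535 -0.0954  0.1994]
 [ 0.5365 -0.1094  0.1885]] 1011
```

View pics/scene2.png

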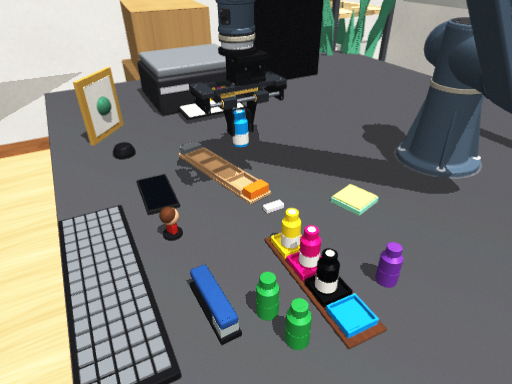

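The scene view shows the cyan bottle upright at (240,128) over the first well, and its cup empty. I'll lower it slowly.

move_arm --increments '[{"xyz": [-2, 0, 25], "roll": 0, "grip": 0}, {"xyz": [0, 0, 30], "roll": 0, "grip": 0}, {"xyz": [0, 0, 25], "roll": 0, "grip": 0}, {"xyz": [0, 0, 15], "roll": 0, "grip": 0}, {"xyz": [0, 0, 8], "roll": 0, "grip": 0}]'

```text
time_s: 8.18
position: [0.5365, -0.1133, 0.0445]
tcp_rot: [[-0.002, 1.0, -0.003], [1.0, 0.002, 0.002], [0.002, -0.003, -1.0]]
force: [-0.8, -0.9, -1.4]
opening: 0.405
grasp_force: 30.0
```

move_arm --increments '[{"xyz": [0, 0, 3], "roll": 0, "grip": 0}, {"xyz": [0, 0, 0], "roll": 0, "grip": 0}, {"xyz": [0, 0, 0], "roll": 0, "grip": 0}, {"xyz": [0, 0, 0], "roll": 0, "grip": 0}, {"xyz": [0, 0, 0], "roll": 0, "grip": 0}]'

```text
time_s: 8.6
position: [0.5385, -0.1151, 0.0447]
tcp_rot: [[-0.001, 1.0, 0.002], [1.0, 0.001, -0.001], [-0.001, 0.002, -1.0]]
force: [-0.1, -0.6, -0.8]
opening: 0.405
grasp_force: 30.0
```

move_arm --increments '[{"xyz": [0, 0, 1.5], "roll": 0, "grip": 0}, {"xyz": [0, 0, 1], "roll": 0, "grip": 0}, {"xyz": [0, 0, 0.5], "roll": 0, "grip": 0}, {"xyz": [0, 0, 0], "roll": 0, "grip": 0}, {"xyz": [0, 0, 0], "roll": 0, "grip": 0}]'

```text
time_s: 9.02
position: [0.5376, -0.1149, 0.0405]
tcp_rot: [[-0.0, 1.0, -0.0], [1.0, 0.0, 0.0], [0.0, -0.0, -1.0]]
force: [0.2, 0.2, -1.8]
opening: 0.402
grasp_force: 30.0
```

move_arm --increments '[{"xyz": [0, 0, 1], "roll": 0, "grip": 0}, {"xyz": [0, 0, 0.5], "roll": 0, "grip": 0}, {"xyz": [0, 0, 0.5], "roll": 0, "grip": 0}, {"xyz": [0, 0, 0], "roll": 0, "grip": 0}, {"xyz": [0, 0, 0], "roll": 0, "grip": 0}]'

```text
time_s: 9.43
position: [0.5376, -0.1148, 0.0385]
tcp_rot: [[-0.0, 1.0, -0.0], [1.0, 0.0, 0.0], [0.0, -0.0, -1.0]]
force: [0.4, 0.1, 0.0]
opening: 0.405
grasp_force: 30.0
```

move_arm --increments '[{"xyz": [0, 0, 0.5], "roll": 0, "grip": 0}, {"xyz": [0, 0, 0.5], "roll": 0, "grip": 0}, {"xyz": [0, 0, 0], "roll": 0, "grip": 0}, {"xyz": [0, 0, 0], "roll": 0, "grip": 0}]'

```text
time_s: 9.77
position: [0.5376, -0.1148, 0.0375]
tcp_rot: [[-0.001, 1.0, -0.0], [1.0, 0.001, 0.0], [0.0, -0.0, -1.0]]
force: [-0.4, -0.2, -0.6]
opening: 0.408
grasp_force: 30.0
```

move_arm --increments '[{"xyz": [0, 0, 0.5], "roll": 0, "grip": 0}, {"xyz": [0, 0, 0], "roll": 0, "grip": 0}, {"xyz": [0, 0, 0.5], "roll": 0, "grip": 0}, {"xyz": [0, 0, 0], "roll": 0, "grip": 0}, {"xyz": [0, 0, 0], "roll": 0, "grip": 0}]'

```text
time_s: 10.18
position: [0.5377, -0.1149, 0.0373]
tcp_rot: [[-0.001, 1.0, 0.0], [1.0, 0.001, -0.0], [-0.0, 0.0, -1.0]]
force: [-1.1, 0.1, 5.7]
opening: 0.399
grasp_force: 30.0
```

Run:
```python
from h import *
s=bot.read_state();print(s["position"],s["force"])
p,d=bot.capture("side")
x,y=s["position"][:2];q,u,v=pts("side",d,d>0,s)
k=(np.hypot(q[:,0]-x,q[:,1]-y)<.02)
b=q[k];print(np.round([b.min(0),b.max(0)],4),k.sum())
cv2.imwrite("pics/s3.png",cv2.resize(p[100:240,210:390,::-1],None,fx=4,fy=4,interpolation=2))
```

```text
[ 0.53765696 -0.11487468  0.03730969] [-1.07026711  0.10713202  5.73686994]
[[ 0.5179 -0.1303  0.0047]
 [ 0.5576 -0.0957  0.3087]] 354
```

View pics/s3.png

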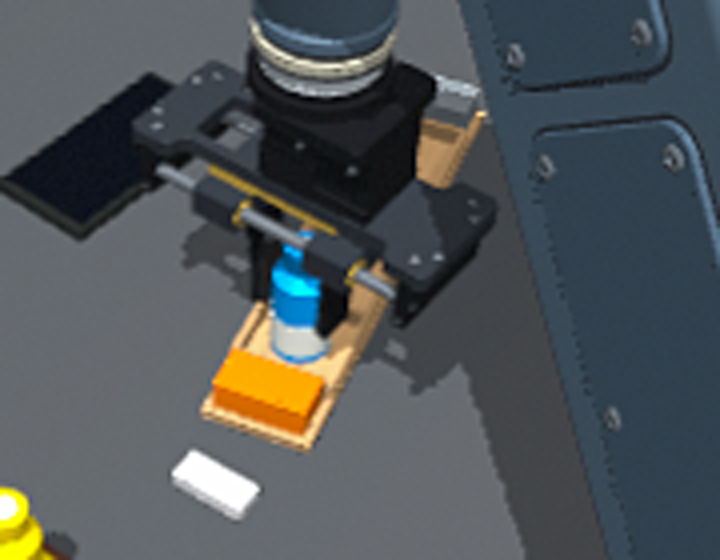

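The side crop shows the cyan bottle standing in the well next to the orange block, at about (298,320) in the crop. Contact force is 5.7 N, so I'll release, lift and go on to black.

move_arm --increments '[{"xyz": [0, 0, 0], "roll": 0, "grip": 100}, {"xyz": [0, 0, 0], "roll": 0, "grip": 100}, {"xyz": [0, 0, 0], "roll": 0, "grip": 100}, {"xyz": [0, 0, 0], "roll": 0, "grip": 100}, {"xyz": [0, 0, 0], "roll": 0, "grip": 100}]'

```text
time_s: 10.65
position: [0.5377, -0.1149, 0.0364]
tcp_rot: [[-0.0, 1.0, -0.0], [1.0, 0.0, 0.0], [0.0, -0.0, -1.0]]
force: [0.5, 0.8, 0.5]
opening: 0.696
grasp_force: 0.0
```

move_arm --increments '[{"xyz": [0, 0, 0], "roll": 0, "grip": 100}, {"xyz": [0, 0, 0], "roll": 0, "grip": 100}, {"xyz": [0, 0, 0], "roll": 0, "grip": 100}, {"xyz": [0, 0, -10], "roll": 0, "grip": 100}, {"xyz": [0, 0, -30], "roll": 0, "grip": 100}]'

```text
time_s: 11.07
position: [0.5349, -0.1138, 0.0741]
tcp_rot: [[-0.0, 1.0, -0.008], [1.0, 0.0, 0.003], [0.003, -0.008, -1.0]]
force: [-0.6, 0.1, 0.6]
opening: 0.984
grasp_force: 0.0
```

move_arm --increments '[{"xyz": [0, 0, -35], "roll": 0, "grip": 100}, {"xyz": [0, 0, -30], "roll": 0, "grip": 100}, {"xyz": [0, 0, -10], "roll": 0, "grip": 100}, {"xyz": [15, 1.3, 0], "roll": 0, "grip": 100}, {"xyz": [30, 1.3, 0], "roll": 0, "grip": 100}]'

```text
time_s: 11.48
position: [0.5418, -0.0723, 0.1533]
tcp_rot: [[0.003, 1.0, 0.005], [1.0, -0.003, -0.003], [-0.003, 0.005, -1.0]]
force: [0.1, 1.1, 0.2]
opening: 0.996
grasp_force: 0.0
```

move_arm --increments '[{"xyz": [33, 1.3, 0], "roll": 0, "grip": 100}, {"xyz": [33, 1.3, 0], "roll": 0, "grip": 100}, {"xyz": [33, 1.3, 0], "roll": 0, "grip": 100}, {"xyz": [33, 1.3, 0], "roll": 0, "grip": 100}, {"xyz": [33, 1.3, 0], "roll": 0, "grip": 100}]'

```text
time_s: 11.9
position: [0.546, 0.0967, 0.1515]
tcp_rot: [[-0.0, 1.0, -0.001], [1.0, 0.0, 0.0], [0.0, -0.001, -1.0]]
force: [-0.2, -0.4, -0.5]
opening: 1.0
grasp_force: 0.0
```

move_arm --increments '[{"xyz": [33, 1.3, 0], "roll": 0, "grip": 100}, {"xyz": [33, 1.3, 0], "roll": 0, "grip": 100}, {"xyz": [33, 1.3, 0], "roll": 0, "grip": 100}, {"xyz": [33, 1.3, 0], "roll": 0, "grip": 100}, {"xyz": [19, 1.3, 0], "roll": 0, "grip": 100}]'

```text
time_s: 12.32
position: [0.5523, 0.2495, 0.1515]
tcp_rot: [[-0.003, 1.0, -0.0], [1.0, 0.003, 0.001], [0.001, -0.0, -1.0]]
force: [0.0, -0.1, 0.2]
opening: 1.0
grasp_force: 0.0
```

move_arm --increments '[{"xyz": [0, 0, 0], "roll": 0, "grip": 100}, {"xyz": [0, 0, 0], "roll": 0, "grip": 100}, {"xyz": [0, 0, 0], "roll": 0, "grip": 100}, {"xyz": [0, 0, 0], "roll": 0, "grip": 100}]'

```text
time_s: 12.65
position: [0.5528, 0.2448, 0.1514]
tcp_rot: [[0.001, 1.0, -0.001], [1.0, -0.001, -0.001], [-0.001, -0.001, -1.0]]
force: [0.6, -0.3, -0.5]
opening: 1.0
grasp_force: 0.0
```

Run:
```python
from h import *
s=bot.read_state();print(s["position"])
p,d=bot.capture("wrist")
q,u,v=pts("wrist",d,d>0,s)
for n,(x,y) in {"black":(.553,.247),"magenta":(.5445,.186)}.items():
    k=(np.hypot(q[:,0]-x,q[:,1]-y)<.025)&(q[:,2]>.084)&(q[:,2]<.095)
    if k.sum()>9: print(n,np.round([q[k].mean(0),q[k].min(0),q[k].max(0)],4),k.sum())
p,d=bot.capture("scene");q,u,v=pts("scene",d,d>0)
hs=cv2.cvtColor(p,cv2.COLOR_RGB2HSV)[v,u]
k=(np.hypot(q[:,0]-.537,q[:,1]+.114)<.03)&(q[:,2]>.025)
b=q[k];t=b[b[:,2]>b[:,2].max()-.006];print("cyan placed top",t.mean(0),len(t))
cv2.imwrite("pics/sc4.png",cv2.resize(p[110:220,150:310,::-1],None,fx=4,fy=4,interpolation=2))
```

```text
[0.55281446 0.24482786 0.15138567]
black [[0.5528 0.2468 0.0878]
 [0.5409 0.2341 0.0841]
 [0.5647 0.2588 0.0902]] 904
magenta [[0.5449 0.1812 0.0878]
 [0.533  0.1726 0.0852]
 [0.5569 0.1878 0.0896]] 438
cyan placed top [ 0.53878095 -0.11251539  0.08446193] 60
```

View pics/sc4.png

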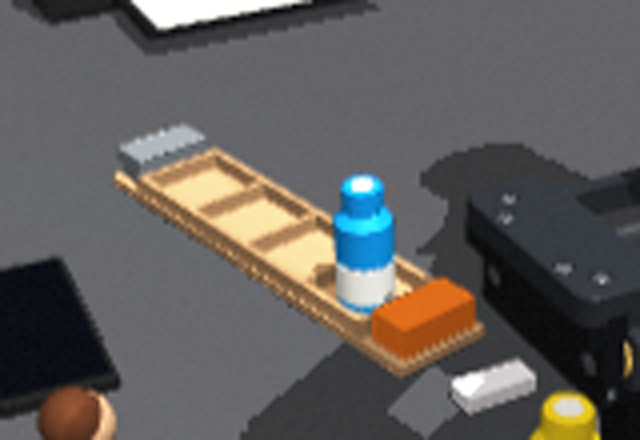

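The crop shows cyan standing upright in the well next to orange, with its top at 0.084. The black cap measures (0.5528, 0.2468), so I'll grasp it and carry it over.

move_arm --increments '[{"xyz": [0, 0, 25], "roll": 0, "grip": 100}, {"xyz": [0, 0, 35], "roll": 0, "grip": 100}, {"xyz": [0, 0, 30], "roll": 0, "grip": 100}, {"xyz": [0, 0, 18], "roll": 0, "grip": 100}, {"xyz": [0, 0, 7], "roll": 0, "grip": 100}]'

```text
time_s: 13.17
position: [0.551, 0.2445, 0.0335]
tcp_rot: [[0.001, 1.0, -0.006], [1.0, -0.001, -0.002], [-0.002, -0.006, -1.0]]
force: [0.1, -0.7, 0.3]
opening: 0.998
grasp_force: 0.0
```

move_arm --increments '[{"xyz": [0, 0, 0], "roll": 0, "grip": 100}, {"xyz": [0, 0, 0], "roll": 0, "grip": 100}, {"xyz": [0, 0, 0], "roll": 0, "grip": 0}, {"xyz": [0, 0, 0], "roll": 0, "grip": 0}, {"xyz": [0, 0, 0], "roll": 0, "grip": 0}]'

```text
time_s: 13.58
position: [0.5541, 0.2464, 0.0381]
tcp_rot: [[-0.001, 1.0, 0.003], [1.0, 0.001, 0.001], [0.001, 0.003, -1.0]]
force: [-0.2, 0.3, -0.4]
opening: 0.856
grasp_force: 0.0
```

move_arm --increments '[{"xyz": [0, 0, 0], "roll": 0, "grip": 0}, {"xyz": [0, 0, 0], "roll": 0, "grip": 0}, {"xyz": [0, 0, 0], "roll": 0, "grip": 0}, {"xyz": [0, 0, 0], "roll": 0, "grip": 0}, {"xyz": [0, 0, 0], "roll": 0, "grip": 0}]'

```text
time_s: 14.0
position: [0.553, 0.2462, 0.0366]
tcp_rot: [[-0.001, 1.0, -0.0], [1.0, 0.001, -0.0], [-0.0, -0.0, -1.0]]
force: [-0.1, 0.3, -1.0]
opening: 0.479
grasp_force: 0.0
```

move_arm --increments '[{"xyz": [0, 0, 0], "roll": 0, "grip": 0}, {"xyz": [0, 0, 0], "roll": 0, "grip": 0}, {"xyz": [0, 0, 0], "roll": 0, "grip": 0}]'

```text
time_s: 14.25
position: [0.5529, 0.2462, 0.0365]
tcp_rot: [[-0.001, 1.0, -0.0], [1.0, 0.001, -0.0], [-0.0, -0.0, -1.0]]
force: [-0.5, 0.1, 0.9]
opening: 0.406
grasp_force: 30.0
```

move_arm --increments '[{"xyz": [0, 0, -15], "roll": 0, "grip": 0}, {"xyz": [0, 0, -30], "roll": 0, "grip": 0}, {"xyz": [0, 0, -35], "roll": 0, "grip": 0}, {"xyz": [0, 0, -25], "roll": 0, "grip": 0}, {"xyz": [0, 0, -10], "roll": 0, "grip": 0}]'

```text
time_s: 14.67
position: [0.5553, 0.2468, 0.1553]
tcp_rot: [[-0.001, 1.0, 0.007], [1.0, 0.001, 0.002], [0.002, 0.007, -1.0]]
force: [0.1, 0.1, -0.9]
opening: 0.406
grasp_force: 30.0
```

move_arm --increments '[{"xyz": [-15, -0.1, 0], "roll": 0, "grip": 0}, {"xyz": [-25, -0.1, 0], "roll": 0, "grip": 0}, {"xyz": [-31, -0.1, 0], "roll": 0, "grip": 0}, {"xyz": [-31, -0.1, 0], "roll": 0, "grip": 0}, {"xyz": [-31, -0.1, 0], "roll": 0, "grip": 0}]'

```text
time_s: 15.08
position: [0.5506, 0.1112, 0.1494]
tcp_rot: [[-0.001, 1.0, -0.004], [1.0, 0.001, -0.001], [-0.001, -0.004, -1.0]]
force: [0.2, 0.5, -0.5]
opening: 0.405
grasp_force: 30.0
```

move_arm --increments '[{"xyz": [-31, -0.1, 0], "roll": 0, "grip": 0}, {"xyz": [-31, -0.1, 0], "roll": 0, "grip": 0}, {"xyz": [-31, -0.1, 0], "roll": 0, "grip": 0}, {"xyz": [-31, -0.1, 0], "roll": 0, "grip": 0}, {"xyz": [-31, -0.1, 0], "roll": 0, "grip": 0}]'

```text
time_s: 15.5
position: [0.55, -0.0438, 0.1493]
tcp_rot: [[-0.0, 1.0, -0.004], [1.0, 0.0, 0.001], [0.001, -0.004, -1.0]]
force: [0.4, 0.3, -1.3]
opening: 0.406
grasp_force: 30.0
```

move_arm --increments '[{"xyz": [-31, -0.1, 0], "roll": 0, "grip": 0}, {"xyz": [-31, -0.1, 0], "roll": 0, "grip": 0}, {"xyz": [-31, -0.1, 0], "roll": 0, "grip": 0}, {"xyz": [-31, -0.1, 0], "roll": 0, "grip": 0}, {"xyz": [-6, 0, 0], "roll": 0, "grip": 0}]'

```text
time_s: 15.92
position: [0.5508, -0.1773, 0.1495]
tcp_rot: [[0.004, 1.0, -0.002], [1.0, -0.004, -0.002], [-0.002, -0.002, -1.0]]
force: [0.0, 0.2, -0.3]
opening: 0.402
grasp_force: 30.0
```

move_arm --increments '[{"xyz": [0, 0, 0], "roll": 0, "grip": 0}, {"xyz": [0, 0, 0], "roll": 0, "grip": 0}, {"xyz": [0, 0, 0], "roll": 0, "grip": 0}, {"xyz": [0, 0, 0], "roll": 0, "grip": 0}, {"xyz": [0, 0, 0], "roll": 0, "grip": 0}]'

```text
time_s: 16.33
position: [0.5516, -0.1703, 0.1513]
tcp_rot: [[-0.002, 1.0, -0.001], [1.0, 0.002, 0.001], [0.001, -0.001, -1.0]]
force: [-0.0, -0.4, -1.6]
opening: 0.404
grasp_force: 30.0
```

move_arm --increments '[{"xyz": [0, 0, 20], "roll": 0, "grip": 0}, {"xyz": [0, 0, 30], "roll": 0, "grip": 0}, {"xyz": [0, 0, 28], "roll": 0, "grip": 0}, {"xyz": [0, 0, 20], "roll": 0, "grip": 0}, {"xyz": [0, 0, 10], "roll": 0, "grip": 0}]'

```text
time_s: 16.75
position: [0.5504, -0.17, 0.0411]
tcp_rot: [[-0.002, 1.0, -0.004], [1.0, 0.002, 0.002], [0.002, -0.004, -1.0]]
force: [-1.4, -0.0, -0.7]
opening: 0.403
grasp_force: 30.0
```

move_arm --increments '[{"xyz": [0, 0, 1], "roll": 0, "grip": 0}, {"xyz": [0, 0, 0], "roll": 0, "grip": 0}, {"xyz": [0, 0, 0], "roll": 0, "grip": 0}, {"xyz": [0, 0, 0], "roll": 0, "grip": 0}, {"xyz": [0, 0, 0], "roll": 0, "grip": 0}]'

```text
time_s: 17.17
position: [0.5528, -0.1722, 0.044]
tcp_rot: [[-0.001, 1.0, 0.003], [1.0, 0.001, -0.001], [-0.001, 0.003, -1.0]]
force: [1.3, 2.0, -1.0]
opening: 0.403
grasp_force: 30.0
```

move_arm --increments '[{"xyz": [0, 0, 2], "roll": 0, "grip": 0}, {"xyz": [0, 0, 2], "roll": 0, "grip": 0}, {"xyz": [0, 0, 1.5], "roll": 0, "grip": 0}, {"xyz": [0, 0, 1], "roll": 0, "grip": 0}, {"xyz": [0, 0, 0], "roll": 0, "grip": 0}]'

```text
time_s: 17.58
position: [0.5517, -0.1718, 0.0357]
tcp_rot: [[-0.0, 1.0, -0.001], [1.0, 0.0, 0.0], [0.0, -0.001, -1.0]]
force: [-0.3, -0.3, -1.5]
opening: 0.407
grasp_force: 30.0
```

move_arm --increments '[{"xyz": [0, 0, 0.5], "roll": 0, "grip": 0}, {"xyz": [0, 0, 0.5], "roll": 0, "grip": 0}, {"xyz": [0, 0, 0.5], "roll": 0, "grip": 0}, {"xyz": [0, 0, 0], "roll": 0, "grip": 0}, {"xyz": [0, 0, 0], "roll": 0, "grip": 0}]'

```text
time_s: 18.0
position: [0.5519, -0.1718, 0.0345]
tcp_rot: [[-0.001, 1.0, 0.0], [1.0, 0.001, -0.0], [-0.0, 0.0, -1.0]]
force: [-0.3, 0.1, -0.3]
opening: 0.408
grasp_force: 30.0
```

move_arm --increments '[{"xyz": [0, 0, 0.5], "roll": 0, "grip": 0}, {"xyz": [0, 0, 0], "roll": 0, "grip": 0}, {"xyz": [0, 0, 0], "roll": 0, "grip": 100}, {"xyz": [0, 0, 0], "roll": 0, "grip": 100}, {"xyz": [0, 0, 0], "roll": 0, "grip": 100}]'

```text
time_s: 18.42
position: [0.552, -0.1719, 0.034]
tcp_rot: [[-0.0, 1.0, 0.0], [1.0, 0.0, -0.0], [-0.0, 0.0, -1.0]]
force: [0.0, -1.0, 0.0]
opening: 0.554
grasp_force: 0.0
```

move_arm --increments '[{"xyz": [0, 0, 0], "roll": 0, "grip": 100}, {"xyz": [0, 0, 0], "roll": 0, "grip": 100}, {"xyz": [0, 0, 0], "roll": 0, "grip": 100}, {"xyz": [0, 0, 0], "roll": 0, "grip": 100}, {"xyz": [0, 0, 0], "roll": 0, "grip": 100}]'

```text
time_s: 18.83
position: [0.5519, -0.1718, 0.034]
tcp_rot: [[-0.001, 1.0, -0.0], [1.0, 0.001, 0.0], [0.0, -0.0, -1.0]]
force: [0.6, -0.5, -0.1]
opening: 0.926
grasp_force: 0.0
```

move_arm --increments '[{"xyz": [0, 0, -10], "roll": 0, "grip": 100}, {"xyz": [0, 0, -30], "roll": 0, "grip": 100}, {"xyz": [0, 0, -35], "roll": 0, "grip": 100}, {"xyz": [0, 0, -30], "roll": 0, "grip": 100}, {"xyz": [0, 0, -10], "roll": 0, "grip": 100}]'

```text
time_s: 19.25
position: [0.5544, -0.173, 0.1543]
tcp_rot: [[-0.001, 1.0, 0.008], [1.0, 0.001, -0.004], [-0.004, 0.008, -1.0]]
force: [0.7, 0.4, 0.1]
opening: 0.996
grasp_force: 0.0
```

move_arm --increments '[{"xyz": [15, -0.6, 0], "roll": 0, "grip": 100}, {"xyz": [30, -0.6, 0], "roll": 0, "grip": 100}, {"xyz": [33, -0.6, 0], "roll": 0, "grip": 100}, {"xyz": [33, -0.6, 0], "roll": 0, "grip": 100}, {"xyz": [33, -0.6, 0], "roll": 0, "grip": 100}]'

```text
time_s: 19.67
position: [0.5467, -0.0253, 0.1475]
tcp_rot: [[0.0, 1.0, -0.004], [1.0, -0.0, 0.001], [0.001, -0.004, -1.0]]
force: [0.6, -0.5, 0.6]
opening: 1.001
grasp_force: 0.0
```

move_arm --increments '[{"xyz": [33, -0.6, 0], "roll": 0, "grip": 100}, {"xyz": [33, -0.6, 0], "roll": 0, "grip": 100}, {"xyz": [33, -0.6, 0], "roll": 0, "grip": 100}, {"xyz": [33, -0.6, 0], "roll": 0, "grip": 100}, {"xyz": [33, -0.6, 0], "roll": 0, "grip": 100}]'

```text
time_s: 20.08
position: [0.5432, 0.1396, 0.1474]
tcp_rot: [[-0.001, 1.0, -0.004], [1.0, 0.001, 0.0], [0.0, -0.004, -1.0]]
force: [0.1, -0.5, 0.4]
opening: 1.001
grasp_force: 0.0
```

move_arm --increments '[{"xyz": [33, -0.6, 0], "roll": 0, "grip": 100}, {"xyz": [15.5, -0.6, 0], "roll": 0, "grip": 100}, {"xyz": [0, 0, 0], "roll": 0, "grip": 100}, {"xyz": [0, 0, 0], "roll": 0, "grip": 100}, {"xyz": [0, 0, 0], "roll": 0, "grip": 100}]'

```text
time_s: 20.5
position: [0.5433, 0.1854, 0.148]
tcp_rot: [[-0.001, 1.0, -0.003], [1.0, 0.001, -0.001], [-0.001, -0.003, -1.0]]
force: [-0.4, -0.8, 0.1]
opening: 1.002
grasp_force: 0.0
```

Run:
```python
from h import *
s=bot.read_state();print(s["position"])
p,d=bot.capture("wrist")
q,u,v=pts("wrist",d,d>0,s)
for n,(x,y) in {"magenta":(.5445,.186),"yellow":(.548,.127)}.items():
    k=(np.hypot(q[:,0]-x,q[:,1]-y)<.025)&(q[:,2]>.084)&(q[:,2]<.095)
    if k.sum()>9: print(n,np.round([q[k].mean(0),q[k].min(0),q[k].max(0)],4),k.sum())
p,d=bot.capture("scene")
cv2.imwrite("pics/sc5.png",cv2.resize(p[110:310,150:410,::-1],None,fx=3,fy=3,interpolation=2))
```

```text
[0.5432554  0.18536835 0.14800853]
magenta [[0.5448 0.185  0.0878]
 [0.5328 0.1722 0.0841]
 [0.5569 0.1968 0.0901]] 926
yellow [[0.5476 0.1232 0.0878]
 [0.5351 0.1144 0.0851]
 [0.5594 0.1303 0.0897]] 481
```

View pics/sc5.png

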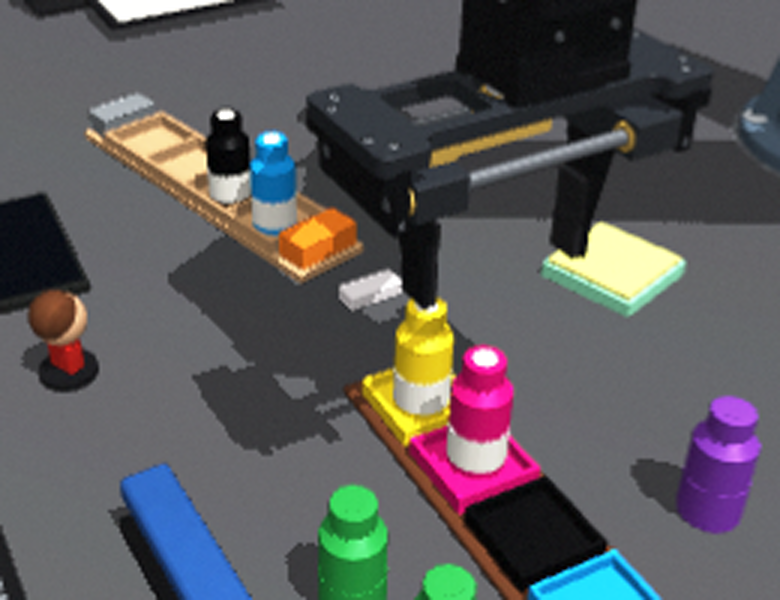

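The crop shows cyan (272,185) and black (228,155) upright in the first two wells. The gripper is centred over magenta at (0.5448, 0.185).

move_arm --increments '[{"xyz": [0, 0, 25], "roll": 0, "grip": 100}, {"xyz": [0, 0, 33], "roll": 0, "grip": 100}, {"xyz": [0, 0, 30], "roll": 0, "grip": 100}, {"xyz": [0, 0, 18], "roll": 0, "grip": 100}, {"xyz": [0, 0, 6.5], "roll": 0, "grip": 100}]'

```text
time_s: 21.02
position: [0.5424, 0.1839, 0.0335]
tcp_rot: [[0.002, 1.0, -0.006], [1.0, -0.002, -0.001], [-0.001, -0.006, -1.0]]
force: [0.2, -0.1, -0.6]
opening: 0.998
grasp_force: 0.0
```

move_arm --increments '[{"xyz": [0, 0, 0], "roll": 0, "grip": 100}, {"xyz": [0, 0, 0], "roll": 0, "grip": 100}, {"xyz": [0, 0, 0], "roll": 0, "grip": 0}, {"xyz": [0, 0, 0], "roll": 0, "grip": 0}, {"xyz": [0, 0, 0], "roll": 0, "grip": 0}]'

```text
time_s: 21.43
position: [0.5455, 0.1858, 0.0379]
tcp_rot: [[-0.0, 1.0, 0.003], [1.0, 0.0, 0.0], [0.0, 0.003, -1.0]]
force: [-0.1, -0.3, 0.5]
opening: 0.85
grasp_force: 0.0
```

move_arm --increments '[{"xyz": [0, 0, 0], "roll": 0, "grip": 0}, {"xyz": [0, 0, 0], "roll": 0, "grip": 0}, {"xyz": [0, 0, 0], "roll": 0, "grip": 0}, {"xyz": [0, 0, 0], "roll": 0, "grip": 0}, {"xyz": [0, 0, 0], "roll": 0, "grip": 0}]'

```text
time_s: 21.85
position: [0.5445, 0.1857, 0.0366]
tcp_rot: [[-0.001, 1.0, 0.0], [1.0, 0.001, 0.0], [0.0, 0.0, -1.0]]
force: [-0.2, -0.4, 0.9]
opening: 0.475
grasp_force: 0.0
```

move_arm --increments '[{"xyz": [0, 0, 0], "roll": 0, "grip": 0}, {"xyz": [0, 0, 0], "roll": 0, "grip": 0}, {"xyz": [0, 0, 0], "roll": 0, "grip": 0}]'

```text
time_s: 22.1
position: [0.5444, 0.1857, 0.0365]
tcp_rot: [[-0.0, 1.0, -0.0], [1.0, 0.0, 0.0], [0.0, -0.0, -1.0]]
force: [-0.5, -0.3, 0.9]
opening: 0.403
grasp_force: 30.0
```

move_arm --increments '[{"xyz": [0, 0, -15], "roll": 0, "grip": 0}, {"xyz": [0, 0, -30], "roll": 0, "grip": 0}, {"xyz": [0, 0, -35], "roll": 0, "grip": 0}, {"xyz": [0, 0, -25], "roll": 0, "grip": 0}, {"xyz": [0, 0, -10], "roll": 0, "grip": 0}]'

```text
time_s: 22.52
position: [0.5466, 0.1861, 0.1551]
tcp_rot: [[-0.001, 1.0, 0.007], [1.0, 0.001, 0.001], [0.001, 0.007, -1.0]]
force: [0.9, 0.9, -1.0]
opening: 0.405
grasp_force: 30.0
```

move_arm --increments '[{"xyz": [-15, 1.4, 0], "roll": 0, "grip": 0}, {"xyz": [-25, 1.4, 0], "roll": 0, "grip": 0}, {"xyz": [-31, 1.4, 0], "roll": 0, "grip": 0}, {"xyz": [-31, 1.4, 0], "roll": 0, "grip": 0}, {"xyz": [-31, 1.4, 0], "roll": 0, "grip": 0}]'

```text
time_s: 22.93
position: [0.5506, 0.0517, 0.1505]
tcp_rot: [[-0.001, 1.0, -0.002], [1.0, 0.001, 0.0], [0.0, -0.002, -1.0]]
force: [0.2, 0.3, -0.7]
opening: 0.403
grasp_force: 30.0
```

move_arm --increments '[{"xyz": [-31, 1.4, 0], "roll": 0, "grip": 0}, {"xyz": [-31, 1.4, 0], "roll": 0, "grip": 0}, {"xyz": [-31, 1.4, 0], "roll": 0, "grip": 0}, {"xyz": [-31, 1.4, 0], "roll": 0, "grip": 0}, {"xyz": [-31, 1.4, 0], "roll": 0, "grip": 0}]'

```text
time_s: 23.35
position: [0.5577, -0.1036, 0.1503]
tcp_rot: [[-0.0, 1.0, -0.002], [1.0, 0.0, 0.001], [0.001, -0.002, -1.0]]
force: [0.3, 0.6, -0.6]
opening: 0.405
grasp_force: 30.0
```

move_arm --increments '[{"xyz": [-31, 1.4, 0], "roll": 0, "grip": 0}, {"xyz": [-31, 1.4, 0], "roll": 0, "grip": 0}, {"xyz": [-31, 1.4, 0], "roll": 0, "grip": 0}, {"xyz": [-31, 1.4, 0], "roll": 0, "grip": 0}, {"xyz": [-2, 0.4, 0], "roll": 0, "grip": 0}]'

```text
time_s: 23.77
position: [0.5652, -0.2345, 0.1505]
tcp_rot: [[0.004, 1.0, 0.001], [1.0, -0.004, -0.004], [-0.004, 0.001, -1.0]]
force: [0.5, 0.5, -1.1]
opening: 0.397
grasp_force: 30.0
```

move_arm --increments '[{"xyz": [0, 0, 0], "roll": 0, "grip": 0}, {"xyz": [0, 0, 0], "roll": 0, "grip": 0}, {"xyz": [0, 0, 0], "roll": 0, "grip": 0}, {"xyz": [0, 0, 0], "roll": 0, "grip": 0}, {"xyz": [0, 0, 0], "roll": 0, "grip": 0}]'

```text
time_s: 24.18
position: [0.5646, -0.2269, 0.1514]
tcp_rot: [[-0.002, 1.0, -0.001], [1.0, 0.002, 0.001], [0.001, -0.001, -1.0]]
force: [0.3, 0.2, -0.7]
opening: 0.406
grasp_force: 30.0
```

move_arm --increments '[{"xyz": [-0.5, 0, 20], "roll": 0, "grip": 0}, {"xyz": [0, 0, 30], "roll": 0, "grip": 0}, {"xyz": [0, 0, 28], "roll": 0, "grip": 0}, {"xyz": [0, 0, 20], "roll": 0, "grip": 0}, {"xyz": [0, 0, 10], "roll": 0, "grip": 0}]'

```text
time_s: 24.6
position: [0.5632, -0.227, 0.0409]
tcp_rot: [[-0.002, 1.0, -0.004], [1.0, 0.002, 0.003], [0.003, -0.004, -1.0]]
force: [0.0, -1.0, -0.7]
opening: 0.405
grasp_force: 30.0
```

move_arm --increments '[{"xyz": [0, 0, 1], "roll": 0, "grip": 0}, {"xyz": [0, 0, 0], "roll": 0, "grip": 0}, {"xyz": [0, 0, 0], "roll": 0, "grip": 0}, {"xyz": [0, 0, 0], "roll": 0, "grip": 0}, {"xyz": [0, 0, 0], "roll": 0, "grip": 0}]'

```text
time_s: 25.02
position: [0.5656, -0.2293, 0.044]
tcp_rot: [[-0.001, 1.0, 0.002], [1.0, 0.001, -0.002], [-0.002, 0.002, -1.0]]
force: [-0.7, -0.3, -0.4]
opening: 0.408
grasp_force: 30.0
```

move_arm --increments '[{"xyz": [0, 0, 2], "roll": 0, "grip": 0}, {"xyz": [0, 0, 2], "roll": 0, "grip": 0}, {"xyz": [0, 0, 1.5], "roll": 0, "grip": 0}, {"xyz": [0, 0, 1], "roll": 0, "grip": 0}, {"xyz": [0, 0, 0], "roll": 0, "grip": 0}]'

```text
time_s: 25.43
position: [0.5645, -0.2287, 0.0357]
tcp_rot: [[-0.0, 1.0, -0.001], [1.0, 0.0, 0.0], [0.0, -0.001, -1.0]]
force: [0.5, 1.0, -0.4]
opening: 0.401
grasp_force: 30.0
```

move_arm --increments '[{"xyz": [0, 0, 0.5], "roll": 0, "grip": 0}, {"xyz": [0, 0, 0.5], "roll": 0, "grip": 0}, {"xyz": [0, 0, 0.5], "roll": 0, "grip": 0}, {"xyz": [0, 0, 0.5], "roll": 0, "grip": 0}, {"xyz": [0, 0, 0], "roll": 0, "grip": 0}]'

```text
time_s: 25.85
position: [0.5647, -0.2288, 0.0345]
tcp_rot: [[-0.001, 1.0, 0.0], [1.0, 0.001, -0.0], [-0.0, 0.0, -1.0]]
force: [-1.9, 1.0, 3.3]
opening: 0.407
grasp_force: 30.0
```

move_arm --increments '[{"xyz": [0, 0, 0], "roll": 0, "grip": 0}, {"xyz": [0, 0, 0], "roll": 0, "grip": 100}, {"xyz": [0, 0, 0], "roll": 0, "grip": 100}, {"xyz": [0, 0, 0], "roll": 0, "grip": 100}, {"xyz": [0, 0, 0], "roll": 0, "grip": 100}]'

```text
time_s: 26.27
position: [0.5647, -0.2288, 0.0338]
tcp_rot: [[-0.0, 1.0, -0.0], [1.0, 0.0, 0.0], [0.0, -0.0, -1.0]]
force: [0.3, 0.1, 0.1]
opening: 0.622
grasp_force: 0.0
```

move_arm --increments '[{"xyz": [0, 0, 0], "roll": 0, "grip": 100}, {"xyz": [0, 0, 0], "roll": 0, "grip": 100}, {"xyz": [0, 0, 0], "roll": 0, "grip": 100}, {"xyz": [0, 0, 0], "roll": 0, "grip": 100}]'

```text
time_s: 26.6
position: [0.5647, -0.2288, 0.034]
tcp_rot: [[-0.001, 1.0, -0.0], [1.0, 0.001, 0.0], [0.0, -0.0, -1.0]]
force: [-0.4, -0.0, 0.5]
opening: 0.925
grasp_force: 0.0
```

move_arm --increments '[{"xyz": [0, 0, -10], "roll": 0, "grip": 100}, {"xyz": [0, 0, -30], "roll": 0, "grip": 100}, {"xyz": [0, 0, -35], "roll": 0, "grip": 100}, {"xyz": [0, 0, -30], "roll": 0, "grip": 100}, {"xyz": [0, 0, -10], "roll": 0, "grip": 100}]'

```text
time_s: 27.02
position: [0.5673, -0.2303, 0.1546]
tcp_rot: [[-0.001, 1.0, 0.008], [1.0, 0.001, -0.005], [-0.005, 0.008, -1.0]]
force: [0.5, -0.5, 0.9]
opening: 1.001
grasp_force: 0.0
```

move_arm --increments '[{"xyz": [15, -1.4, 0], "roll": 0, "grip": 100}, {"xyz": [30, -1.4, 0], "roll": 0, "grip": 100}, {"xyz": [33, -1.4, 0], "roll": 0, "grip": 100}, {"xyz": [33, -1.4, 0], "roll": 0, "grip": 100}, {"xyz": [33, -1.4, 0], "roll": 0, "grip": 100}]'

```text
time_s: 27.43
position: [0.5554, -0.0821, 0.1475]
tcp_rot: [[0.0, 1.0, -0.004], [1.0, -0.0, 0.002], [0.002, -0.004, -1.0]]
force: [0.4, 0.6, 0.0]
opening: 1.001
grasp_force: 0.0
```

move_arm --increments '[{"xyz": [33, -1.4, 0], "roll": 0, "grip": 100}, {"xyz": [33, -1.4, 0], "roll": 0, "grip": 100}, {"xyz": [33, -1.4, 0], "roll": 0, "grip": 100}, {"xyz": [33, -1.4, 0], "roll": 0, "grip": 100}, {"xyz": [33, -1.4, 0], "roll": 0, "grip": 100}]'

```text
time_s: 27.85
position: [0.548, 0.0827, 0.1474]
tcp_rot: [[-0.001, 1.0, -0.004], [1.0, 0.001, 0.001], [0.001, -0.004, -1.0]]
force: [0.5, -0.6, 0.3]
opening: 0.995
grasp_force: 0.0
```

move_arm --increments '[{"xyz": [33, -1.4, 0], "roll": 0, "grip": 100}, {"xyz": [14, -1.4, 0], "roll": 0, "grip": 100}, {"xyz": [0, 0, 0], "roll": 0, "grip": 100}, {"xyz": [0, 0, 0], "roll": 0, "grip": 100}, {"xyz": [0, 0, 0], "roll": 0, "grip": 100}]'

```text
time_s: 28.27
position: [0.5467, 0.127, 0.1481]
tcp_rot: [[-0.001, 1.0, -0.002], [1.0, 0.001, -0.0], [-0.0, -0.002, -1.0]]
force: [0.3, 0.7, 0.9]
opening: 1.0
grasp_force: 0.0
```

Run:
```python
from h import *
s=bot.read_state();print(s["position"])
p,d=bot.capture("wrist")
q,u,v=pts("wrist",d,d>0,s)
for n,(x,y) in {"yellow":(.548,.127)}.items():
    k=(np.hypot(q[:,0]-x,q[:,1]-y)<.025)&(q[:,2]>.084)&(q[:,2]<.095)
    if k.sum()>9: print(n,np.round([q[k].mean(0),q[k].min(0),q[k].max(0)],4),k.sum())
p,d=bot.capture("side")
cv2.imwrite("pics/sd6.png",cv2.resize(p[80:280,180:440,::-1],None,fx=3,fy=3,interpolation=2))
```

```text
[0.54667026 0.12697207 0.14814145]
yellow [[0.5477 0.1265 0.0878]
 [0.5355 0.1137 0.0841]
 [0.5597 0.1383 0.0898]] 921
```

View pics/sd6.png

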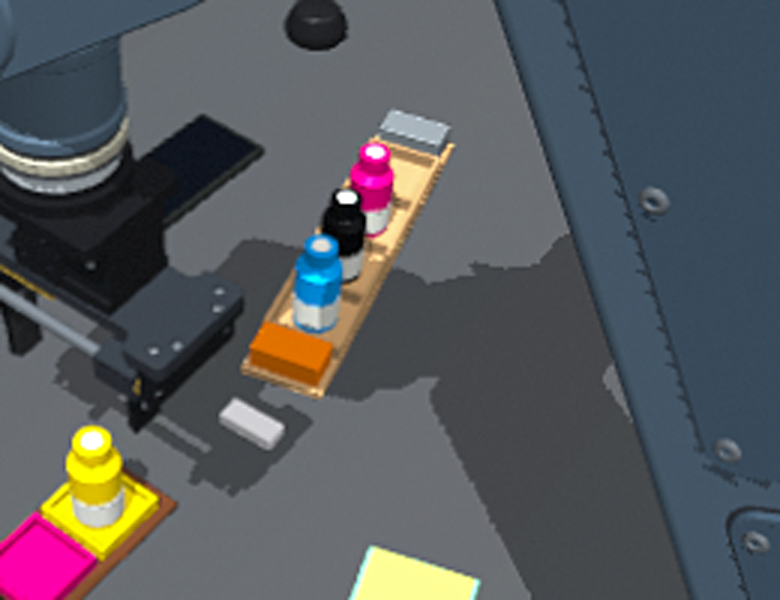

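The side crop shows cyan, black and magenta upright in order from orange: (318,285), (345,235) and (373,190). The gripper is over yellow at (0.5477, 0.1265).

move_arm --increments '[{"xyz": [0, 0, 25], "roll": 0, "grip": 100}, {"xyz": [0, 0, 33], "roll": 0, "grip": 100}, {"xyz": [0, 0, 30], "roll": 0, "grip": 100}, {"xyz": [0, 0, 18], "roll": 0, "grip": 100}, {"xyz": [0, 0, 6.5], "roll": 0, "grip": 100}]'

```text
time_s: 28.78
position: [0.5457, 0.1257, 0.0336]
tcp_rot: [[0.002, 1.0, -0.006], [1.0, -0.002, -0.0], [-0.0, -0.006, -1.0]]
force: [-0.0, -0.6, -0.5]
opening: 1.0
grasp_force: 0.0
```

move_arm --increments '[{"xyz": [0, 0, 0], "roll": 0, "grip": 100}, {"xyz": [0, 0, 0], "roll": 0, "grip": 100}, {"xyz": [0, 0, 0], "roll": 0, "grip": 0}, {"xyz": [0, 0, 0], "roll": 0, "grip": 0}, {"xyz": [0, 0, 0], "roll": 0, "grip": 0}]'

```text
time_s: 29.2
position: [0.5487, 0.1272, 0.0379]
tcp_rot: [[-0.0, 1.0, 0.003], [1.0, 0.0, 0.0], [0.0, 0.003, -1.0]]
force: [0.3, 0.1, 0.5]
opening: 0.855
grasp_force: 0.0
```

move_arm --increments '[{"xyz": [0, 0, 0], "roll": 0, "grip": 0}, {"xyz": [0, 0, 0], "roll": 0, "grip": 0}, {"xyz": [0, 0, 0], "roll": 0, "grip": 0}, {"xyz": [0, 0, 0], "roll": 0, "grip": 0}, {"xyz": [0, 0, 0], "roll": 0, "grip": 0}]'

```text
time_s: 29.62
position: [0.5477, 0.1272, 0.0366]
tcp_rot: [[-0.001, 1.0, 0.0], [1.0, 0.001, 0.0], [0.0, 0.0, -1.0]]
force: [0.2, 0.4, 0.7]
opening: 0.476
grasp_force: 0.0
```

move_arm --increments '[{"xyz": [0, 0, 0], "roll": 0, "grip": 0}, {"xyz": [0, 0, 0], "roll": 0, "grip": 0}, {"xyz": [0, 0, 0], "roll": 0, "grip": 0}]'

```text
time_s: 29.87
position: [0.5476, 0.1272, 0.0365]
tcp_rot: [[-0.0, 1.0, -0.0], [1.0, 0.0, 0.0], [0.0, -0.0, -1.0]]
force: [-1.1, 0.1, 1.1]
opening: 0.403
grasp_force: 30.0
```

move_arm --increments '[{"xyz": [0, 0, -15], "roll": 0, "grip": 0}, {"xyz": [0, 0, -30], "roll": 0, "grip": 0}, {"xyz": [0, 0, -35], "roll": 0, "grip": 0}, {"xyz": [0, 0, -25], "roll": 0, "grip": 0}, {"xyz": [0, 0, -10], "roll": 0, "grip": 0}]'

```text
time_s: 30.28
position: [0.5498, 0.1273, 0.155]
tcp_rot: [[-0.001, 1.0, 0.006], [1.0, 0.001, 0.0], [0.0, 0.006, -1.0]]
force: [0.5, 1.1, -0.5]
opening: 0.402
grasp_force: 30.0
```

move_arm --increments '[{"xyz": [-15, 2.2, 0], "roll": 0, "grip": 0}, {"xyz": [-25, 2.2, 0], "roll": 0, "grip": 0}, {"xyz": [-31, 2.2, 0], "roll": 0, "grip": 0}, {"xyz": [-31, 2.2, 0], "roll": 0, "grip": 0}, {"xyz": [-31, 2.2, 0], "roll": 0, "grip": 0}]'

```text
time_s: 30.7
position: [0.558, -0.0067, 0.1505]
tcp_rot: [[-0.001, 1.0, -0.002], [1.0, 0.001, 0.0], [0.0, -0.002, -1.0]]
force: [0.9, 0.8, -1.9]
opening: 0.403
grasp_force: 30.0
```

move_arm --increments '[{"xyz": [-31, 2.2, 0], "roll": 0, "grip": 0}, {"xyz": [-31, 2.2, 0], "roll": 0, "grip": 0}, {"xyz": [-31, 2.2, 0], "roll": 0, "grip": 0}, {"xyz": [-31, 2.2, 0], "roll": 0, "grip": 0}, {"xyz": [-31, 2.2, 0], "roll": 0, "grip": 0}]'

```text
time_s: 31.12
position: [0.569, -0.162, 0.1502]
tcp_rot: [[-0.0, 1.0, -0.002], [1.0, 0.0, 0.001], [0.001, -0.002, -1.0]]
force: [0.3, -0.2, -0.4]
opening: 0.405
grasp_force: 30.0
```

move_arm --increments '[{"xyz": [-31, 2.2, 0], "roll": 0, "grip": 0}, {"xyz": [-31, 2.2, 0], "roll": 0, "grip": 0}, {"xyz": [-31, 2.2, 0], "roll": 0, "grip": 0}, {"xyz": [-31, 2.2, 0], "roll": 0, "grip": 0}, {"xyz": [-2.5, 0.5, 0], "roll": 0, "grip": 0}]'

```text
time_s: 31.53
position: [0.5795, -0.2937, 0.1504]
tcp_rot: [[0.004, 1.0, 0.001], [1.0, -0.004, -0.004], [-0.004, 0.001, -1.0]]
force: [1.4, 0.2, -0.7]
opening: 0.402
grasp_force: 30.0
```

move_arm --increments '[{"xyz": [0, 0, 0], "roll": 0, "grip": 0}, {"xyz": [0, 0, 0], "roll": 0, "grip": 0}, {"xyz": [0, 0, 0], "roll": 0, "grip": 0}, {"xyz": [0, 0, 0], "roll": 0, "grip": 0}, {"xyz": [0, 0, 0], "roll": 0, "grip": 0}]'

```text
time_s: 31.95
position: [0.5792, -0.2858, 0.1514]
tcp_rot: [[-0.002, 1.0, -0.001], [1.0, 0.002, 0.001], [0.001, -0.001, -1.0]]
force: [-0.2, 0.1, -0.3]
opening: 0.403
grasp_force: 30.0
```

move_arm --increments '[{"xyz": [0, 0, 20], "roll": 0, "grip": 0}, {"xyz": [0, 0, 30], "roll": 0, "grip": 0}, {"xyz": [0, 0, 28], "roll": 0, "grip": 0}, {"xyz": [0, 0, 20], "roll": 0, "grip": 0}, {"xyz": [0, 0, 10], "roll": 0, "grip": 0}]'

```text
time_s: 32.37
position: [0.5777, -0.2853, 0.0408]
tcp_rot: [[-0.002, 1.0, -0.004], [1.0, 0.002, 0.003], [0.003, -0.004, -1.0]]
force: [0.2, 0.4, -1.2]
opening: 0.402
grasp_force: 30.0
```

move_arm --increments '[{"xyz": [0, 0, 1], "roll": 0, "grip": 0}, {"xyz": [0, 0, 0], "roll": 0, "grip": 0}, {"xyz": [0, 0, 0], "roll": 0, "grip": 0}, {"xyz": [0, 0, 0], "roll": 0, "grip": 0}, {"xyz": [0, 0, 0], "roll": 0, "grip": 0}]'

```text
time_s: 32.78
position: [0.5802, -0.2879, 0.0442]
tcp_rot: [[-0.001, 1.0, 0.002], [1.0, 0.001, -0.002], [-0.002, 0.002, -1.0]]
force: [0.1, 0.2, -0.6]
opening: 0.409
grasp_force: 30.0
```

move_arm --increments '[{"xyz": [0, 0, 2], "roll": 0, "grip": 0}, {"xyz": [0, 0, 2], "roll": 0, "grip": 0}, {"xyz": [0, 0, 1.5], "roll": 0, "grip": 0}, {"xyz": [0, 0, 1], "roll": 0, "grip": 0}, {"xyz": [0, 0, 0], "roll": 0, "grip": 0}]'

```text
time_s: 33.2
position: [0.579, -0.2872, 0.0357]
tcp_rot: [[-0.0, 1.0, -0.001], [1.0, 0.0, 0.0], [0.0, -0.001, -1.0]]
force: [-0.1, -1.2, -1.2]
opening: 0.404
grasp_force: 30.0
```

move_arm --increments '[{"xyz": [0, 0, 0.5], "roll": 0, "grip": 0}, {"xyz": [0, 0, 0.5], "roll": 0, "grip": 0}, {"xyz": [0, 0, 0.5], "roll": 0, "grip": 0}, {"xyz": [0, 0, 0.5], "roll": 0, "grip": 0}, {"xyz": [0, 0, 0], "roll": 0, "grip": 0}]'

```text
time_s: 33.62
position: [0.5792, -0.2874, 0.0345]
tcp_rot: [[-0.001, 1.0, 0.0], [1.0, 0.001, -0.0], [-0.0, 0.0, -1.0]]
force: [-1.0, 0.5, 2.6]
opening: 0.406
grasp_force: 30.0
```

move_arm --increments '[{"xyz": [0, 0, 0], "roll": 0, "grip": 0}, {"xyz": [0, 0, 0], "roll": 0, "grip": 100}, {"xyz": [0, 0, 0], "roll": 0, "grip": 100}, {"xyz": [0, 0, 0], "roll": 0, "grip": 100}, {"xyz": [0, 0, 0], "roll": 0, "grip": 100}]'

```text
time_s: 34.03
position: [0.5793, -0.2873, 0.0338]
tcp_rot: [[-0.0, 1.0, 0.0], [1.0, 0.0, 0.0], [0.0, 0.0, -1.0]]
force: [0.0, 1.0, -0.0]
opening: 0.62
grasp_force: 0.0
```

move_arm --increments '[{"xyz": [0, 0, 0], "roll": 0, "grip": 100}, {"xyz": [0, 0, 0], "roll": 0, "grip": 100}, {"xyz": [0, 0, 0], "roll": 0, "grip": 100}, {"xyz": [0, 0, 0], "roll": 0, "grip": 100}]'

```text
time_s: 34.37
position: [0.5792, -0.2873, 0.034]
tcp_rot: [[-0.001, 1.0, -0.0], [1.0, 0.001, 0.0], [0.0, -0.0, -1.0]]
force: [-0.0, -0.2, 1.0]
opening: 0.92
grasp_force: 0.0
```

move_arm --increments '[{"xyz": [0, 0, -10], "roll": 0, "grip": 100}, {"xyz": [0, 0, -30], "roll": 0, "grip": 100}, {"xyz": [0, 0, -35], "roll": 0, "grip": 100}, {"xyz": [0, 0, -35], "roll": 0, "grip": 100}, {"xyz": [0, 0, -30], "roll": 0, "grip": 100}]'

```text
time_s: 34.78
position: [0.5796, -0.2875, 0.1771]
tcp_rot: [[-0.0, 1.0, 0.002], [1.0, 0.0, -0.001], [-0.001, 0.002, -1.0]]
force: [0.5, -1.2, 0.4]
opening: 1.0
grasp_force: 0.0
```

move_arm --increments '[{"xyz": [20, 0, 0], "roll": 0, "grip": 100}, {"xyz": [36, 0, 0], "roll": 0, "grip": 100}, {"xyz": [36, 0, 0], "roll": 0, "grip": 100}, {"xyz": [36, 0, 0], "roll": 0, "grip": 100}, {"xyz": [36, 0, 0], "roll": 0, "grip": 100}]'

```text
time_s: 35.2
position: [0.579, -0.122, 0.1751]
tcp_rot: [[0.0, 1.0, 0.001], [1.0, -0.0, -0.0], [-0.0, 0.001, -1.0]]
force: [1.2, 0.1, 0.7]
opening: 0.999
grasp_force: 0.0
```

move_arm --increments '[{"xyz": [36, 0, 0], "roll": 0, "grip": 100}, {"xyz": [36, 0, 0], "roll": 0, "grip": 100}, {"xyz": [36, 0, 0], "roll": 0, "grip": 100}, {"xyz": [36, 0, 0], "roll": 0, "grip": 100}, {"xyz": [36, 0, 0], "roll": 0, "grip": 100}]'

```text
time_s: 35.62
position: [0.5789, 0.0584, 0.175]
tcp_rot: [[-0.0, 1.0, 0.001], [1.0, 0.0, -0.0], [-0.0, 0.001, -1.0]]
force: [-0.1, -0.6, -0.4]
opening: 1.001
grasp_force: 0.0
```

Run:
```python
from h import *
W=[(.5363,-.1128),(.5506,-.1711),(.5648,-.2293),(.5791,-.2876)]
for c in["scene","side"]:
    p,d=bot.capture(c);q,u,v=pts(c,d,d>0)
    for w in W:
        k=(np.hypot(q[:,0]-w[0],q[:,1]-w[1])<.026);t=q[k&(q[:,2]>.081)&(q[:,2]<.095)]
        print(c,w,"top",np.round(t.mean(0),4),len(t))
    im=p[100:215,170:300] if c=="scene" else p[80:230,250:380]
    cv2.imwrite(f"pics/f_{c}.png",cv2.resize(im[:,:,::-1],None,fx=4,fy=4,interpolation=2))
print(bot.read_state()["position"])
```

```text
scene (0.5363, -0.1128) top [ 0.5352 -0.112   0.0845] 37
scene (0.5506, -0.1711) top [ 0.5555 -0.1667  0.0843] 42
scene (0.5648, -0.2293) top [ 0.5667 -0.2252  0.0843] 43
scene (0.5791, -0.2876) top [ 0.5809 -0.2828  0.0843] 38
side (0.5363, -0.1128) top [ 0.5376 -0.1133  0.085 ] 78
side (0.5506, -0.1711) top [ 0.5524 -0.1678  0.085 ] 69
side (0.5648, -0.2293) top [ 0.565  -0.2263  0.085 ] 64
side (0.5791, -0.2876) top [ 0.5799 -0.285   0.0854] 59
[0.57814167 0.06192983 0.17492009]
```

View pics/f_side.png

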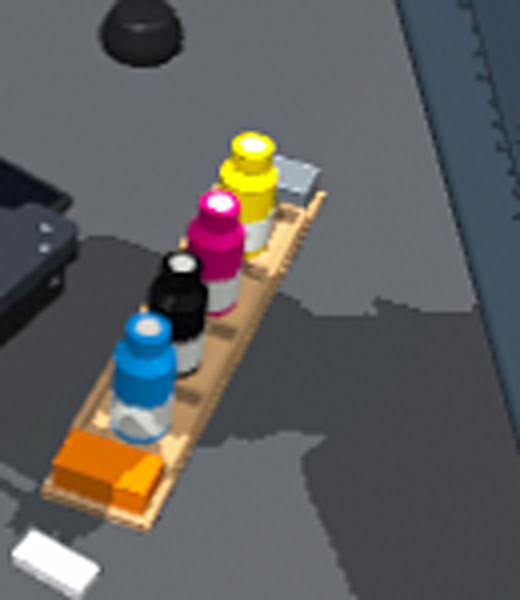

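View pics/f_scene.png

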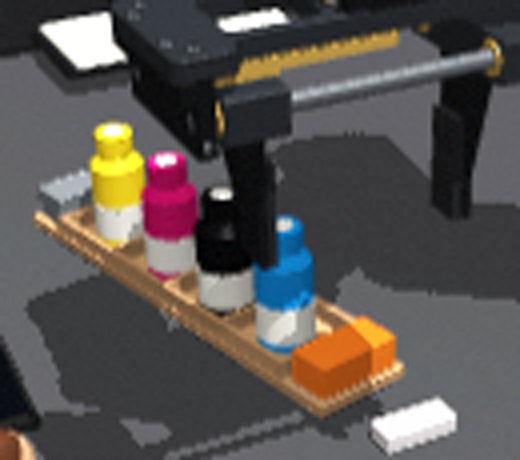

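All four bottles stand upright and near the middle of their wells, with cyan next to orange, then black, magenta and yellow next to grey. The gripper touches nothing, so I'm handing in.

```bash
python3 -c "
from rig import bot
print(bot.hand_in())"
```

```text
the job is handed in; nothing more can be done
None
```

All four ink bottles are in the rack and the job is handed in: cyan next to the orange block, then black, magenta, and yellow next to the grey block, each upright near the middle of its well, at about 36 s of the 106 s limit.

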